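# Register a counting chamber in the slide scanner's tray

### The job

Get the glass counting chamber ready for scanning: slide it over the tray floor fully home into the corner, flat against both fences, while the clip is still open. Then swing the clip round until it bears on the chamber's free corner, and push the tray all the way into the scanner with the chamber still home. It is glass, so push gently, and leave the things standing round the scanner where they are.

Things in the scene. Friction and masses are not known exactly. Their poses are not given: they have to be found in the camera images.
- scanner: the slide scanner, a low white box 170 deep (its x) x 175 wide (its y) x 88 mm high, fixed to the bench, turned up to 0.2 rad; origin at the centre of its underside; its front, with the tray slot, looks along its -x, towards the robot. With the tray fully out the front face is at x = +22 mm from corner and spans y = -150 to +25 mm
- tray (a joint): how far the tray is pushed into the scanner, m: 0 = fully drawn out, where it starts or nearly; 0.132 = all the way in, front panel on the housing; it runs along the scanner's x. Stiff-running, it stays where it is left: about 6 to 8 N along the scanner's x moves it, so a hard push on the back fence creeps it inwards
- corner (a point): the inside corner of the two bright fences, on the dark tray floor (24 mm above the bench); moves with the tray. Axes: x into the scanner, y to the left, z up. Back fence: face in the plane x = 0, y = -76 to -4 mm. Side fence: face in the plane y = 0, x = -38 to -4 mm. Both 4 mm high. Tray floor: flat, x = -110 to +20, y = -135 to +10 mm
- tray_front (a point): centre of the outer face of the tray's white front panel, 149 mm wide, 10 mm thick, 38 mm high (6 to 44 mm above the bench, its top 20 mm above the tray floor); axes as corner, from which it lies at x = -120, y = -62.5 mm; its inner face is at x = -110 mm. Push here to close the tray
- clip (a joint): angle of the steel swing clip about its vertical pivot, rad: 0 = it touches the near right corner of a home chamber, its finger pointing from the pivot along (-1, +1) in corner's axes; positive = swung open, anticlockwise from above, at most 1.9 (out over the tray's right side). Stiff: about 2 N at mid-finger moves it, it stays where left; without a chamber it runs on to -0.12
- clip_pivot (a point): the clip's pivot axis, at x = +2, y = -118 mm from corner, 5 mm above the tray floor; axes as corner. The clip's finger is a bar 8 mm wide, from 2 to 8 mm above the tray floor, that reaches 68 mm from the pivot; a screw head on the pivot rises to 11 mm
- clip_pin (a point): the upright pin of the clip, 8 mm thick, at 64 mm from the pivot on the finger's centre line, from 2 to 18 mm above the tray floor; this point is 10 mm above the floor; its x axis points along the finger away from the pivot
- chamber: the counting chamber, a loose flat slab of glass with a ruled top, 35 (its x) x 75 (its y) x 5 mm, 40 g; origin at the centre of its underside. It lies on the tray floor clear of both fences, turned by up to 0.25 rad. Fully home, its origin is at x = -17.5, y = -37.5 mm from corner, with its long edge against the back fence, its end against the side fence
- rubber_stopper: black rubber stopper, 32 mm wide, 28 mm high, on the bench to the right of the tray; bystander; origin at the centre of its underside
- petri_dish: closed petri dish, 92 mm across, 15 mm high, on the bench to the right of the scanner; bystander; origin at the centre of its underside
- cuvette_box: grey box 72 x 136 x 45 mm on the bench front right; bystander; origin at the centre of its underside
- label_roll: roll of white labels, 68 x 97 x 34 mm, on the bench front left; bystander; origin at the centre of its underside
- small_beaker: small glass beaker with a rod, 50 x 58 x 92 mm, on the bench to the left; bystander; origin at the centre of its underside

How it is judged (in metres and radians):
On the way, in this order (a step that is already met when the one before it is completed fails the run):
1. the chamber lies flat, home against both fences (within 2 mm and 0.04 rad), with the clip still open and the tray still out (x of chamber in the frame of corner between -0.0195 and -0.0155 m and y of chamber in the frame of corner between -0.0395 and -0.0355 m and z of chamber in the frame of corner below 0.0025 m and angle between the x axis of chamber and the x axis of corner, either way round below 0.04 rad and angle between chamber's own z axis and vertical below 0.06 rad and value of joint clip above 0.8 rad and value of joint tray below 0.042 m), for 0.2 s.
2. the clip is swung shut against the home chamber, the tray still out (x of chamber in the frame of corner between -0.0195 and -0.0155 m and y of chamber in the frame of corner between -0.0395 and -0.0355 m and z of chamber in the frame of corner below 0.0025 m and angle between the x axis of chamber and the x axis of corner, either way round below 0.04 rad and angle between chamber's own z axis and vertical below 0.06 rad and value of joint clip below 0.06 rad and value of joint tray below 0.052 m), for 0.2 s.
At the end, for the whole second after the job is handed in: The tray is in to within 4 mm of its stop, the clip is shut on the chamber (within 0.06 rad of 0), and the chamber lies flat and at rest in the tray's corner, within 2 mm of home along both fences and within 0.04 rad of square (x of chamber in the frame of corner between -0.0195 and -0.0155 m and y of chamber in the frame of corner between -0.0395 and -0.0355 m and z of chamber in the frame of corner below 0.0025 m and angle between the x axis of chamber and the x axis of corner, either way round below 0.04 rad and angle between chamber's own z axis and vertical below 0.06 rad and value of joint clip between -0.06 and 0.06 rad and value of joint tray above 0.128 m and linear speed of chamber below 0.01 m/s); the robot touches nothing.
It fails at once if the fingers press on the glass chamber with more than 30 N (contact force between the fingers and chamber above 30 N).
It fails at once if the chamber is tipped up by more than 0.5 rad (angle between chamber's own z axis and vertical above 0.5 rad).
It fails at once if a bystander is moved by more than 30 mm (distance of any of rubber_stopper, petri_dish, cuvette_box, label_roll, small_beaker from where it was at the start of the episode above 0.03 m).
It also fails if it takes over 61 s, if anything falls off the work surface, if the arm or the gripper's body presses on something with over 40 N, if the wrist force passes 120 N, or if a joint passes its speed limit or range.

### The arm

A 6-joint arm with a two-finger parallel gripper is mounted at the origin on a cart in front of the work surface, level with it; the furniture and walls round the work are solid. World frame = base frame: x ahead of the robot, y to its left, z up, the work surface at z = 0. Lengths are in mm, angles in rad, forces in N, time in s.
With the tool pointing down it reaches from about 275 to 775 mm from the base axis. Payload 14.6 kg.
Tool frame: the origin (TCP) lies at the very end of the fingers, on their centre line; the grasp point (between the pads) lies 19 mm behind it; z points along the fingers, y is the line along which they close (so a half turn about z gives the same grasp; the last joint's range is limited). The gripper opens to 85 mm and grips with 20 to 120 N. Pads are 22 mm wide; open, the fingers measure 114 mm over their backs; the gripper's body (76 mm by 85 mm) begins 54 mm behind the grasp point. The pads swing forward as they close: fully open they stand 13 mm farther back than shut.
Start: joints at [-1.278, 0.263, -0.048, 1.259, 0, 1.415], TCP at [227.311, -473.242, 231.278] pointing down, gripper open.
Joint ranges: [-2.65, 2.65], [-0.89, 1.7], [-1.18, 1.37], [-2.13, 2.11], [-1.35, 1.29], [-3.14, 3.14]. Speed limits (rad/s): [1.89, 1.89, 2.57, 2.79, 3.14, 3.14].

### API

Orientations are given as a rotation vector (axis times angle).
In Python, from cell import r, job, read_camera, get_calibration, get_state gives the robot as it stands (r), with the cameras as plain functions, the readings as plain functions and the job (job).
- The arm moves only by the shell command python3 nudge.py 'ROWS' [FORCE]. ROWS is a JSON list that holds a single list of rows (three levels of brackets), with 1 to 5 rows, each of 5 numbers: dx, dy, dz in mm, then a turn about the tool's z in rad, then the opening from 0.0 (shut) to 1.0 (fully open); each row shifts and turns the commanded pose from where the row before left it, along the tool's axes as they then stand; what a row does not reach is not made up. A row lasts 1/12 s, in which the tool goes at most 41.7 mm and 0.125 rad, less where a joint would pass 70% of its speed; a pose out of reach is approached as far as the arm can. The fingers move at their own pace and stop on an object; FORCE is the grip in N (left out, the last holds). Time passes only in rows, so rows that do not move let the fingers close. It prints the time, the measured TCP pose, the force, the opening and the grip force at its end. Input that does not fit is refused with a message, and nothing moves.
- get_state(): the state, without advancing time (a new reading comes with each control period).
- read_camera(name): name is "scene" or "top"; returns the picture (480x640x3 uint8, blue, green, red); there is no depth.
- get_calibration(name): a dict with "fx", "fy", "cx", "cy" (pixels), "R" (3x3) and "t" (3): a world point X has camera coordinates R X + t. Camera axes: x right, y down, z forward; pixel columns grow to the right and rows downward; lengths in mm; the calibration is good to about 2 mm. A picture is of the moment at which its call begins. get_calibration takes no time and is no camera call.
- job.finish_job(): hands the job in; it is judged then, once.
The state is a dict: "t": time; "q": joint angles; "dq": joint speeds; "joint_efforts": joint torques, N m; "tool_pos": TCP position; "tool_rot": TCP orientation; "force": force on the tool from outside, world axes, zero at the start; "moment": the same for the moment, N m; "gripper_width": opening from 0.0 (shut) to 1.0 (fully open); "grip_force": force on a finger pad.
Only numpy, scipy, OpenCV 4.12 (cv2) and the standard library are available. Lean on these libraries where they do the work, as an engineer would, in place of code of your own. Each camera call takes 0.05 s, during which the arm holds its last target. There are 200 camera calls.

## Working session

There is one attempt and no reset: what is moved stays moved. The work goes in short steps, Python scripts to look and compute and a shell command to move; the robot and the scene stay as the last step left them, time stands still between calls to the robot, and variables do not carry over. Pictures are saved under pics/ and viewed, at most 10 in all, crops included, and the job is handed in when it is done.

```bash
ls; mkdir -p pics
python3 - <<'E'
from cell import r, job, read_camera, get_calibration, get_state
import cv2,numpy as np
s=get_state();print(s)
for n in("scene","top"):
    cv2.imwrite(f"pics/{n}0.png",read_camera(n));c=get_calibration(n);print(n,c)
E
```

```text
cell.py
nudge.py
pics
{'t': 0.0, 'q': array([-1.27830747e+00,  2.63523180e-01, -4.89215713e-02,  1.25944050e+00,
        2.15208110e-05,  1.41551451e+00]), 'dq': array([-0.00211991, -0.00090767, -0.00064789,  0.00096336, -0.00065432,
       -0.00160194]), 'joint_efforts': array([-2.27725526e-03, -6.37622809e+01,  3.84569228e+01,  1.36562917e-02,
       -2.19873596e-04,  1.03284421e-05]), 'tool_pos': array([ 227.22917529, -472.96315225,  230.83062242]), 'tool_rot': array([-3.06212469e+00, -6.97253782e-01,  8.34988442e-05]), 'force': array([-0.44936735,  0.13507389,  0.11518731]), 'moment': array([-0.06947574,  0.01913518,  0.0088677 ]), 'grip_force': 0.0, 'gripper_width': 1.002817144727042}
scene {'fx': 522.8245640420809, 'fy': 522.8245640420809, 'cx': 320.30858869561064, 'cy': 236.266704202428, 'R': array([[-0.85720103, -0.51488872, -0.00979802],
       [-0.28901137,  0.49672728, -0.81837304],
       [ 0.42623799, -0.69867847, -0.57460383]]), 't': array([498.37475164, 264.04775321, 912.94233806])}
top {'fx': 489.0368004287372, 'fy': 489.0368004287372, 'cx': 324.0799816825842, 'cy': 240.3315866369989, 'R': array([[-0.0241747 , -0.99964366, -0.01132006],
       [-0.98600804,  0.02571006, -0.16470318],
       [ 0.16493553,  0.00718003, -0.98627822]]), 't': array([ -56.99637052,  643.36551323, 1070.47161027])}
```

View pics/top0.png

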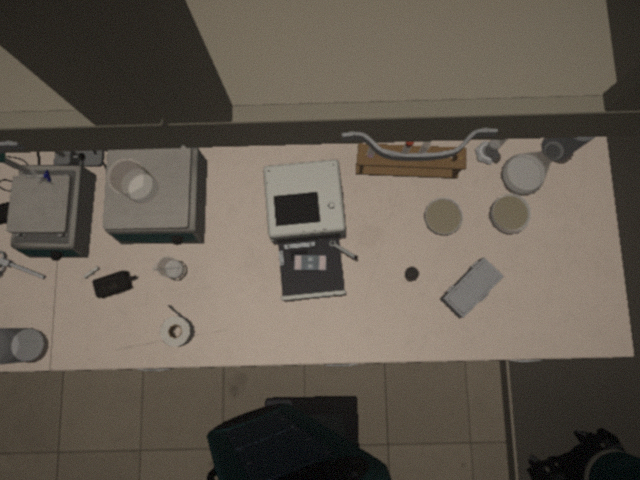

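View pics/scene0.png

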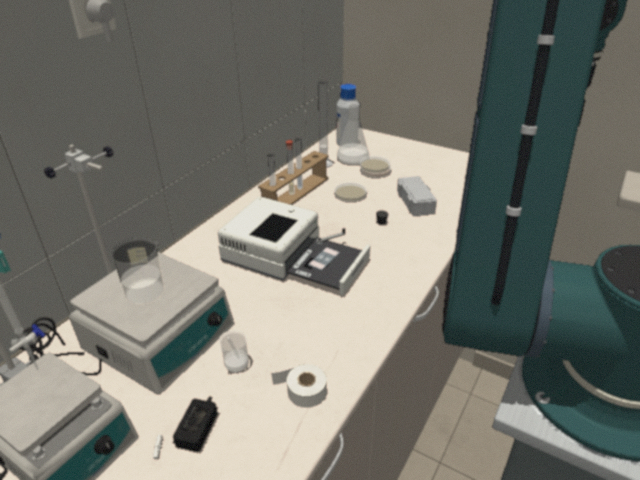

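The top view shows the scanner at about (305,200) with the tray at (312,270), the chamber at (310,262) and the open clip at (345,250). I'll enlarge both views.

Run:
```python
import cv2,numpy as np
a=cv2.imread("pics/top0.png")[150:305,255:365];b=cv2.imread("pics/top0.png")[232:304,268:368]
c=cv2.imread("pics/scene0.png")[222:294,280:380]
f=lambda x:cv2.convertScaleAbs(cv2.resize(x,None,fx=8,fy=8,interpolation=cv2.INTER_CUBIC),alpha=1.3)
cv2.imwrite("pics/t1.png",f(b));cv2.imwrite("pics/s1.png",f(c))
```

```text
(no output)
```

View pics/t1.png

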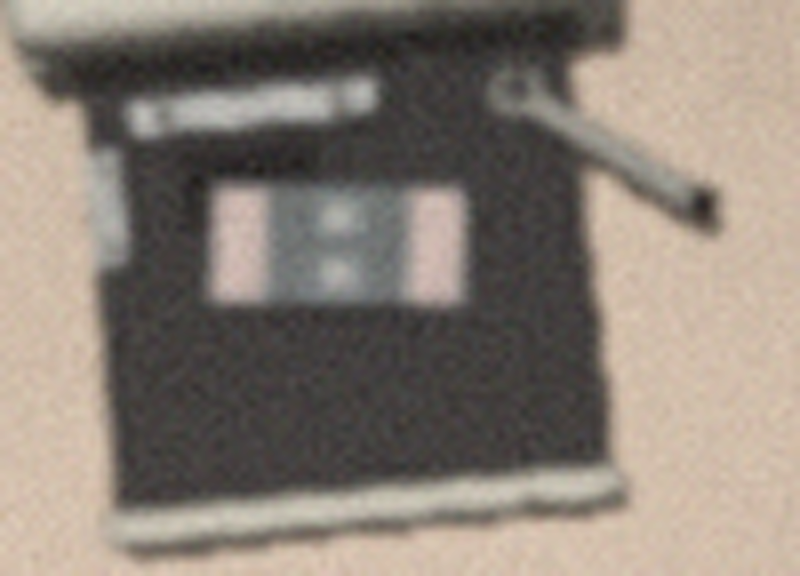

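View pics/s1.png

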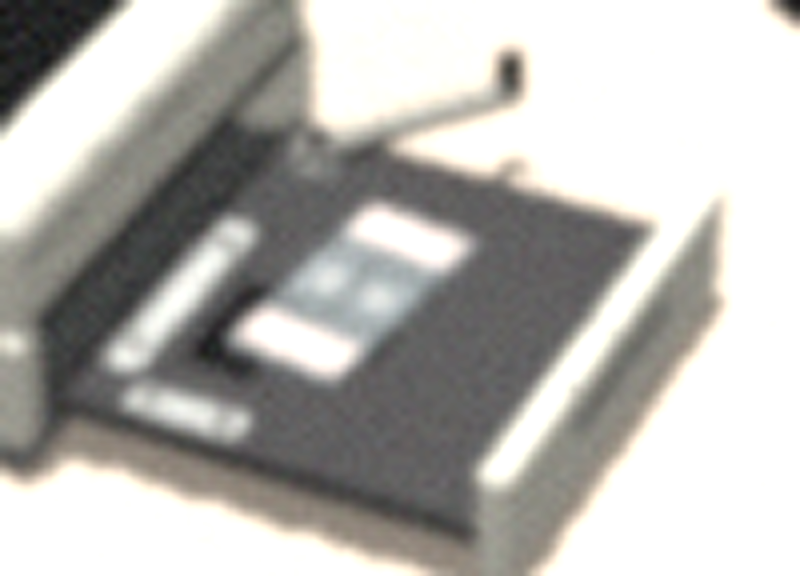

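The top crop shows the back fence's near edge from (130,137) to (378,112), the side fence face at u≈128, and the chamber corners at (213,185), (465,185), (468,303) and (208,303). The front panel is at v≈465–545 and the pin at (708,205). The same features are in the scene crop, so I'll fit both jointly.

```bash
cat > fit.py <<'E'
import numpy as np,sys
from scipy.optimize import least_squares
from cell import r, job, read_camera, get_calibration, get_state
C={n:get_calibration(n) for n in("top","scene")}
def proj(n,X):
    c=C[n];p=c["R"]@X+c["t"];return np.array([c["fx"]*p[0]/p[2]+c["cx"],c["fy"]*p[1]/p[2]+c["cy"]])
def rt(p,X):
    c,s=np.cos(p[2]),np.sin(p[2]);return np.array([p[0]+c*X[0]-s*X[1],p[1]+s*X[0]+c*X[1],X[2]])
OFF={"top":(268,232),"scene":(280,222)}
px=lambda n,u,v:np.array([(u+.5)/8-.5+OFF[n][0],(v+.5)/8-.5+OFF[n][1]])
T=[("top",(0,-4,28),130,132),("top",(0,-76,28),378,108),("top",(-110,12,44),113,515),("top",(-120,12,44),118,545),
("top",(-110,-137,44),618,465),("top",(-120,-137,44),625,495),("top",(-4,0,28),125,150),("top",(-38,0,28),130,265),("top",(2,-118,33),517,88),
("scene",(2,-118,33),318,155),("scene",(-110,12,44),487,470),("scene",(-120,-137,44),722,195),("scene",(-110,10,24),475,532),
("scene",(0,-4,28),140,372),("scene",(0,-76,28),258,235),("scene",(-4,0,28),145,385),("scene",(-38,0,28),252,415)]
H=[("top",(17.5,37.5,29),211,185),("top",(17.5,-37.5,29),465,185),("top",(-17.5,-37.5,29),468,303),("top",(-17.5,37.5,29),208,303),
("scene",(17.5,37.5,29),228,338),("scene",(-17.5,37.5,29),335,380),("scene",(-17.5,-37.5,29),475,243),("scene",(17.5,-37.5,29),370,203)]
P=[("top",42,706,200),("scene",42,512,55),("scene",28,510,95)]
def res(x):
    b={"top":x[7:9],"scene":x[9:11]};o=[]
    for L,p in((T,x[:3]),(H,x[3:6])):
        for n,X,u,v in L:o.append(proj(n,rt(p,X))+b[n]-px(n,u,v))
    a=x[6]+3*np.pi/4
    for n,z,u,v in P:o.append(proj(n,rt(x[:3],(2+64*np.cos(a),-118+64*np.sin(a),z)))+b[n]-px(n,u,v))
    return np.concatenate([np.ravel(o),x[7:]/1.5])
if __name__=="__main__":
    s=least_squares(res,[480,60,0.1,450,20,0,1.5,0,0,0,0],x_scale=[100,100,.1,100,100,.1,.1,1,1,1,1],loss="soft_l1")
    x=s.x;print(x.round(3));print(res(x)[:-4].reshape(-1,2).round(1).tolist())
    c,q=np.cos(x[2]),np.sin(x[2]);d=x[3:5]-x[:2]
    print("chamber in corner",c*d[0]+q*d[1],-q*d[0]+c*d[1],x[5]-x[2])
    np.save("fit.npy",x)
E
python3 fit.py
```

```text
[ 6.2873e+02  2.4759e+01  7.5000e-02  5.9565e+02 -3.9237e+01 -2.5000e-02
  1.7010e+00 -1.9500e-01  4.0000e-02  7.0000e-03  1.2600e-01]
[[0.3, 0.4], [-0.2, 0.4], [-1.1, -0.2], [-1.4, 0.4], [0.9, -0.5], [0.5, 0.2], [-0.6, 0.0], [-0.0, 0.0], [0.2, -0.1], [-0.0, -1.9], [-1.3, 0.5], [0.9, -1.7], [0.5, -0.5], [-0.3, -0.0], [0.1, -0.4], [-0.2, -0.1], [0.2, 0.4], [0.0, -0.2], [0.3, -0.2], [-0.0, -0.0], [0.2, -0.0], [0.0, 0.4], [-0.0, 0.4], [-0.0, 0.0], [0.1, 0.3], [0.2, -0.3], [-0.2, 0.6], [0.0, 0.4]]
chamber in corner -37.76227570742313 -61.34959324816308 -0.09970426246668655
```

```bash
cat > go.py <<'E'
# usage: go.py x y z yaw  (corner frame, z above tray floor, yaw of tool x rel. corner x)
import numpy as np,sys
from cell import r, job, read_camera, get_calibration, get_state
from scipy.spatial.transform import Rotation as R
x=np.load("fit.npy");s=get_state();M=R.from_rotvec(s["tool_rot"]).as_matrix()
a=x[2];W=np.array([[np.cos(a),-np.sin(a),0],[np.sin(a),np.cos(a),0],[0,0,1]])
p=s["tool_pos"];o=np.array([x[0],x[1],24])
yaw=np.arctan2(M[1,0],M[0,0])-a
print("t",round(s["t"],2),"corner xyz",(W.T@(p-o)).round(1),"yaw",round(yaw,3),"F",(W.T@s["force"]).round(1),"q6",s["q"][5].round(2),"w",round(s["gripper_width"],2))
if len(sys.argv)>4:
    v=list(map(float,sys.argv[1:5]))
    print("tool delta",(M.T@(W@np.array(v[:3])+o-p)).round(1),"turn",round(-((v[3]-yaw+np.pi)%(2*np.pi)-np.pi),3))
E
python3 nudge.py '[[[0, 0, 0, -0.12, 0], [0, 0, 0, -0.12, 0], [0, 0, 0, -0.12, 0], [0, 0, 0, -0.12, 0], [0, 0, 0, -0.12, 0]]]' 40
python3 nudge.py '[[[0, 0, 0, -0.12, 0], [0, 0, 0, -0.12, 0], [0, 0, 0, -0.12, 0], [0, 0, 0, -0.12, 0], [0, 0, 0, -0.12, 0]]]'
python3 go.py -80 -61 100 1.5708
```

```text
t: 0.52
tool_pos: [227.3, -473.1, 231.0]
tool_rot: [-2.715, -1.579, -0.0]
force: [-0.4, -0.9, -0.6]
gripper_width: 0.299
grip_force: 0.0
t: 0.93
tool_pos: [227.2, -473.1, 231.0]
tool_rot: [-2.127, -2.311, -0.001]
force: [0.3, -0.8, 0.4]
gripper_width: 0.0
grip_force: 0.0
t 0.93 corner xyz [-437.5 -466.5  207. ] yaw 1.579 F [ 0.3 -0.8  0.4] q6 0.21 w 0.0
tool delta [402.5 360.8 107.2] turn 0.008
```

```bash
python3 nudge.py '[[[27, 24, 0, 0, 0], [27, 24, 0, 0, 0], [27, 24, 0, 0, 0], [27, 24, 0, 0, 0], [27, 24, 0, 0, 0]]]' >/dev/null
python3 nudge.py '[[[27, 24, 0, 0, 0], [27, 24, 0, 0, 0], [27, 24, 0, 0, 0], [27, 24, 0, 0, 0], [27, 24, 0, 0, 0]]]' >/dev/null
python3 nudge.py '[[[27, 24, 0, 0, 0], [27, 24, 0, 0, 0], [27, 24, 0, 0, 0], [27, 24, 0, 0, 0], [24, 24, 0, 0, 0]]]'
python3 go.py -80 -61 100 1.5708
```

```text
t: 2.18
tool_pos: [555.9, -42.7, 231.1]
tool_rot: [-2.133, -2.305, 0.0]
force: [1.1, -1.6, -0.4]
gripper_width: 0.004
grip_force: 0.0
t 2.18 corner xyz [-77.6 -61.8 207.1] yaw 1.574 F [ 1.  -1.6 -0.4] q6 1.27 w 0.0
tool delta [  0.8  -2.3 107.1] turn 0.003
```

```bash
python3 nudge.py '[[[0.8, -2, 40, 0, 0], [0, 0, 40, 0, 0], [0, 0, 40, 0, 0], [0, 0, 40, 0, 0], [0, 0, 25, 0, 0]]]' >/dev/null
python3 nudge.py '[[[0, 0, 12, 0, 0], [0, 0, 7, 0, 0], [0, 0, 0, 0, 0]]]'
python3 go.py -75 -61 2 1.5708
python3 - <<'E'
from cell import r, job, read_camera, get_calibration, get_state
import cv2
f=lambda x:cv2.convertScaleAbs(cv2.resize(x,None,fx=4,fy=4,interpolation=cv2.INTER_CUBIC),alpha=1.3)
cv2.imwrite("pics/s2.png",f(read_camera("scene")[200:310,250:400]))
E
```

```text
t: 2.85
tool_pos: [552.5, -43.9, 26.0]
tool_rot: [-2.133, -2.304, 0.002]
force: [-0.2, -0.5, -0.3]
gripper_width: -0.003
grip_force: 0.0
t 2.85 corner xyz [-81.1 -62.8   2. ] yaw 1.573 F [-0.2 -0.5 -0.3] q6 1.27 w -0.0
tool delta [1.8 6.1 0. ] turn 0.002
```

View pics/s2.png

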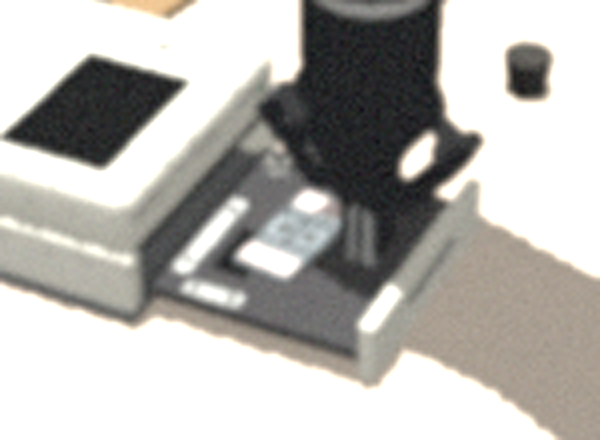

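The fingers stand at (360,235), between the chamber's near edge and the panel, clear of both. Now I'll push forward.

```bash
python3 nudge.py '[[[0.5, 5, 0, 0, 0], [0, 5, 0, 0, 0], [0, 5, 0, 0, 0], [0, 4, 0, 0, 0], [0, 4, 0, 0, 0]]]'
python3 nudge.py '[[[0, 3, 0, 0, 0], [0, 2, 0, 0, 0], [0, 0, 0, 0, 0]]]'
python3 go.py -50 -61 2 1.5708
python3 - <<'E'
from cell import r, job, read_camera, get_calibration, get_state
import cv2
f=lambda x:cv2.convertScaleAbs(cv2.resize(x,None,fx=8,fy=8,interpolation=cv2.INTER_CUBIC),alpha=1.3)
cv2.imwrite("pics/s3.png",f(read_camera("scene")[222:294,280:380]))
E
```

```text
t: 3.32
tool_pos: [576.9, -41.8, 27.6]
tool_rot: [2.134, 2.305, 0.0]
force: [-0.4, -0.3, -0.7]
gripper_width: -0.004
grip_force: 0.3
t: 3.57
tool_pos: [581.6, -41.4, 27.2]
tool_rot: [2.134, 2.305, 0.0]
force: [-0.2, 0.6, -0.4]
gripper_width: 0.0
grip_force: 0.0
t 3.57 corner xyz [-52.  -62.5   3.2] yaw 1.573 F [-0.2  0.7 -0.4] q6 1.28 w 0.0
tool delta [1.5 2.  1.2] turn 0.002
```

View pics/s3.png

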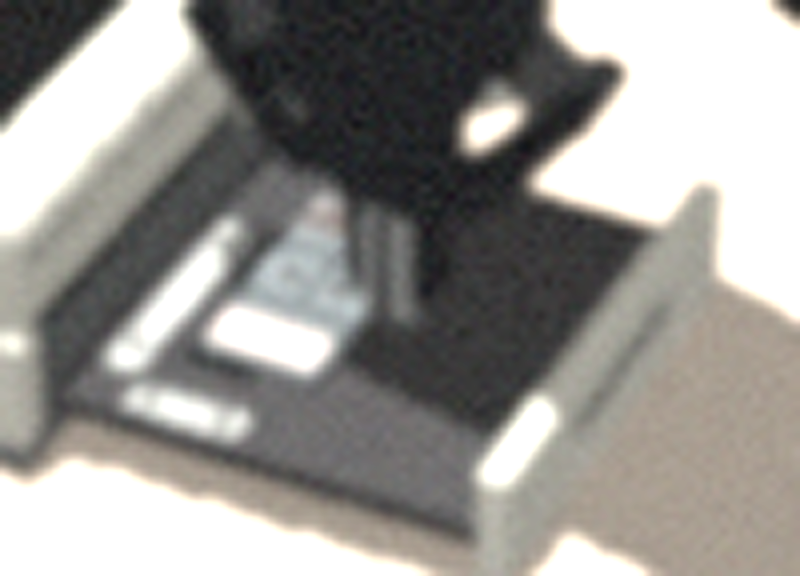

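The chamber has squared up and moved about 10 mm, its front-left corner now at (318,373). The fingertips have drifted up, so I'll lower slightly and carry on gently until the fence stops it.

```bash
python3 nudge.py '[[[0, 0, 1.2, 0, 0], [0.5, 2, 0, 0, 0], [0.5, 2, 0, 0, 0], [0, 2, 0, 0, 0], [0, 0, 0, 0, 0]]]'
python3 nudge.py '[[[0, 1, 0, 0, 0], [0, 1, 0, 0, 0], [0, 1, 0, 0, 0], [0, 0, 0, 0, 0]]]'
python3 go.py -42 -61 2 1.5708
```

```text
t: 4.03
tool_pos: [587.5, -40.0, 26.1]
tool_rot: [2.134, 2.305, 0.0]
force: [-0.1, 0.2, -0.3]
gripper_width: -0.001
grip_force: 0.0
t: 4.37
tool_pos: [590.2, -39.8, 26.1]
tool_rot: [2.134, 2.305, 0.0]
force: [-0.4, -0.1, -0.5]
gripper_width: -0.003
grip_force: 0.0
t 4.37 corner xyz [-43.2 -61.5   2.1] yaw 1.573 F [-0.4 -0.1 -0.5] q6 1.29 w -0.0
tool delta [0.5 1.2 0.1] turn 0.002
```

```bash
python3 nudge.py '[[[0, 0.7, 0, 0, 0], [0, 0.7, 0, 0, 0], [0, 0, 0, 0, 0]]]' | grep -E "pos|force"
python3 nudge.py '[[[0, 0.7, 0, 0, 0], [0, 0, 0, 0, 0]]]'| grep -E "pos|force"
python3 nudge.py '[[[0, 0.7, 0, 0, 0], [0, 0, 0, 0, 0]]]'| grep -E "pos|force"
```

```text
tool_pos: [591.5, -39.6, 26.1]
force: [-0.6, -0.1, 0.0]
grip_force: 0.0
tool_pos: [591.7, -39.6, 26.0]
force: [-4.0, -0.3, 2.1]
grip_force: 1.7
tool_pos: [592.2, -39.5, 26.0]
force: [-5.2, -0.0, 3.1]
grip_force: 2.7
```

```bash
python3 nudge.py '[[[0, -6, 0, 0, 0], [0, 0, -18, 0, 0], [-28, 7, 0, 0, 0], [-28, 15, 0, 0, 0], [0, 0, 0, 0, 0]]]' | grep -E "pos|force"
python3 go.py -23 -116 2 1.5708
python3 - <<'E'
from cell import r, job, read_camera, get_calibration, get_state
import cv2
f=lambda x:cv2.convertScaleAbs(cv2.resize(x,None,fx=8,fy=8,interpolation=cv2.INTER_CUBIC),alpha=1.3)
cv2.imwrite("pics/s4.png",f(read_camera("scene")[222:294,280:380]))
E
```

```text
tool_pos: [615.8, -98.1, 44.6]
force: [-1.0, 0.3, -1.5]
grip_force: 0.0
t 5.37 corner xyz [ -22.  -121.6   20.6] yaw 1.571 F [-1.   0.4 -1.5] q6 1.21 w -0.0
tool delta [ 5.6 -1.  18.6] turn 0.0
```

View pics/s4.png

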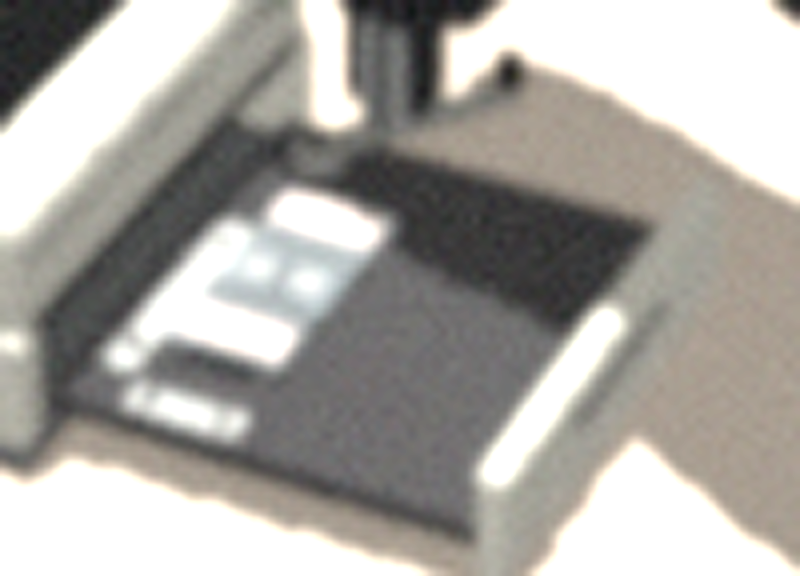

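The chamber is flush on the back fence, right end at (290,190)–(398,218). I'll convert those corners to the corner frame.

```bash
cat > inv.py <<'E'
import numpy as np,sys
from fit import *
x=np.load("fit.npy")
def inv(n,u,v,z):
    s=least_squares(lambda q:proj(n,rt(x[:3],(q[0],q[1],24+z)))+(x[7:9] if n=="top" else x[9:11])-px(n,u,v),[-40,-60]);return s.x.round(1)
if __name__=="__main__":
    a=sys.argv[1:]
    for i in range(0,len(a),4):print(inv(a[i],*map(float,a[i+1:i+4])))
E
python3 inv.py scene 290 188 5 scene 398 216 5 scene 285 372 5
```

```text
[  0.9 -97.7]
[-33.4 -99.1]
[-37.  -20.6]
```

```bash
python3 nudge.py '[[[5, -2, 0, 0, 0], [0, 0, 9, 0, 0], [0, 0, 5, 0, 0], [0, 0, 4.6, 0, 0], [0, 0, 0, 0, 0]]]' | grep -E "pos|force"
python3 go.py -23 -88 2 1.5708
```

```text
tool_pos: [610.0, -88.6, 24.4]
force: [-0.3, -0.5, 0.7]
grip_force: 0.0
t 5.83 corner xyz [ -27.1 -111.6    0.4] yaw 1.574 F [-0.3 -0.5  0.7] q6 1.22 w 0.0
tool delta [23.6  4.2 -1.6] turn 0.003
```

```bash
python3 nudge.py '[[[0, 0, -1.4, 0, 0], [0, 5, 0, 0, 0], [3, 0, 0, 0, 0], [3, 0, 0, 0, 0], [3, 0, 0, 0, 0]]]' | grep -E "pos|force"
python3 nudge.py '[[[3, 0, 0, 0, 0], [3, 0, 0, 0, 0], [3, 0, 0, 0, 0], [1, 0, 0, 0, 0], [0, 0, 0, 0, 0]]]' | grep -E "pos|force"
python3 go.py -23 -86 2 1.5708
```

```text
tool_pos: [613.5, -80.7, 27.3]
force: [-15.8, -8.3, 11.8]
grip_force: 0.2
tool_pos: [612.7, -69.5, 27.3]
force: [-14.7, 3.6, 12.6]
grip_force: 0.2
t 6.67 corner xyz [-23.  -92.8   3.3] yaw 1.573 F [-14.4   4.7  12.6] q6 1.25 w -0.0
tool delta [ 6.8 -0.   1.3] turn 0.003
```

Unexpected 15 N in x: the gripper's knuckle is probably touching the scanner front. I'll back off and look.

```bash
python3 nudge.py '[[[0, -3, 0, 0, 0], [0, -2, 0, 0, 0], [0, 0, 0, 0, 0]]]' | grep -E "pos|force"
python3 go.py -27 -86 2 1.5708
python3 - <<'E'
from cell import r, job, read_camera, get_calibration, get_state
import cv2
f=lambda x,k:cv2.convertScaleAbs(cv2.resize(x,None,fx=k,fy=k,interpolation=cv2.INTER_CUBIC),alpha=1.3)
a=f(read_camera("scene")[222:294,280:380],6);b=f(read_camera("scene")[150:300,200:400],4)
cv2.imwrite("pics/s5.png",b)
E
```

```text
tool_pos: [609.3, -70.4, 27.0]
force: [0.6, -0.4, -0.3]
grip_force: 0.0
t 6.92 corner xyz [-26.5 -93.4   3. ] yaw 1.573 F [ 0.6 -0.4 -0.3] q6 1.25 w -0.0
tool delta [ 7.4 -0.5  1. ] turn 0.002
```

View pics/s5.png

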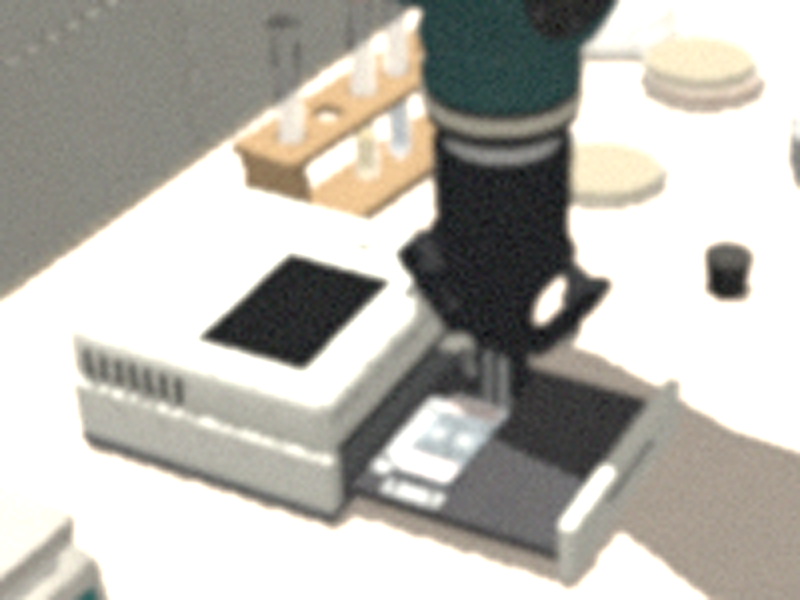

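The picture confirms it: the gripper's knuckle meets the scanner's front edge at (440,290). The chamber is fine and sliding left. I'll continue the left push at x≈-26.

```bash
python3 nudge.py '[[[2, 0.5, 1.2, 0, 0], [2, 0, 0, 0, 0], [1, 0, 0, 0, 0], [0, 0, 0, 0, 0]]]' | grep -E "pos|force"
python3 nudge.py '[[[1, 0, 0, 0, 0], [0.7, 0, 0, 0, 0], [0, 0, 0, 0, 0]]]' | grep -E "pos|force"
python3 go.py -27 -86 2 1.5708
```

```text
tool_pos: [609.8, -66.4, 26.3]
force: [-3.4, -8.3, 8.6]
grip_force: 5.8
tool_pos: [609.7, -64.8, 26.3]
force: [-3.1, -9.1, 8.3]
grip_force: 5.9
t 7.6 corner xyz [-25.7 -87.9   2.3] yaw 1.572 F [-3.7 -8.8  8.3] q6 1.26 w -0.0
tool delta [ 1.9 -1.3  0.3] turn 0.002
```

```bash
python3 nudge.py '[[[-4, -1, 0, 0, 0], [0, 0, 1.2, 0, 0], [0, 0, 0, 0, 0]]]' | grep -E "pos|force"
python3 go.py -27 -86 1 1.5708
python3 nudge.py '[[[1, 0, 0, 0, 0], [1, 0, 0, 0, 0], [0, 0, 0, 0, 0]]]' | grep -E "pos|force"
python3 nudge.py '[[[1, 0, 0, 0, 0], [0, 0, 0, 0, 0]]]' | grep -E "pos|force"
python3 go.py -27 -86 1 1.5708
```

```text
tool_pos: [608.5, -67.7, 24.1]
force: [-0.1, 0.1, -0.6]
grip_force: 0.0
t 7.85 corner xyz [-27.1 -90.7   0.1] yaw 1.573 F [-0.1  0.2 -0.6] q6 1.25 w 0.01
tool delta [ 4.7  0.1 -0.9] turn 0.002
tool_pos: [608.4, -65.3, 24.4]
force: [-0.2, -0.5, -0.2]
grip_force: 0.0
tool_pos: [608.3, -64.5, 24.5]
force: [0.2, 0.4, -0.1]
grip_force: 0.0
t 8.27 corner xyz [-27.  -87.5   0.5] yaw 1.573 F [ 0.2  0.4 -0.1] q6 1.25 w -0.0
tool delta [ 1.5  0.  -0.5] turn 0.003
```

```bash
for i in 1; do python3 nudge.py '[[[0.7, 0, -0.4, 0, 0], [0, 0, 0, 0, 0]]]' | grep -E "pos|force"
python3 nudge.py '[[[0.7, 0, 0, 0, 0], [0, 0, 0, 0, 0]]]' | grep -E "pos|force"
python3 nudge.py '[[[0.7, 0, 0, 0, 0], [0, 0, 0, 0, 0]]]' | grep -E "pos|force"; done
python3 go.py -27 -86 1 1.5708
```

```text
tool_pos: [608.3, -63.9, 24.9]
force: [-0.7, -0.7, -0.2]
grip_force: 0.0
tool_pos: [608.2, -63.3, 24.9]
force: [0.5, -0.3, -0.3]
grip_force: 0.1
tool_pos: [608.2, -62.6, 24.9]
force: [0.0, 0.2, 1.1]
grip_force: 0.1
t 8.77 corner xyz [-27.  -85.5   0.9] yaw 1.573 F [0.1 0.2 1.1] q6 1.26 w -0.0
tool delta [-0.5  0.  -0.1] turn 0.002
```

```bash
python3 nudge.py '[[[0.7, 0, 0, 0, 0], [0, 0, 0, 0, 0]]]' | grep -E "pos|force"
python3 nudge.py '[[[0.7, 0, 0, 0, 0], [0, 0, 0, 0, 0]]]' | grep -E "pos|force"
python3 nudge.py '[[[0.5, 0, 0, 0, 0], [0, 0, 0, 0, 0]]]' | grep -E "pos|force"
python3 - <<'E'
from cell import r, job, read_camera, get_calibration, get_state
import cv2
f=lambda x,k:cv2.convertScaleAbs(cv2.resize(x,None,fx=k,fy=k,interpolation=cv2.INTER_CUBIC),alpha=1.0)
cv2.imwrite("pics/s6.png",f(read_camera("scene")[222:294,280:380],8))
E
python3 go.py
```

```text
tool_pos: [608.2, -62.1, 24.9]
force: [0.3, -2.0, -1.1]
grip_force: 1.0
tool_pos: [608.2, -61.9, 25.0]
force: [-0.5, -6.7, 0.0]
grip_force: 3.1
tool_pos: [608.2, -61.8, 25.0]
force: [-0.3, -9.4, 0.3]
grip_force: 4.4
t 9.32 corner xyz [-26.9 -84.8   1. ] yaw 1.572 F [-1.2 -9.2 -0.3] q6 1.26 w -0.0
```

View pics/s6.png

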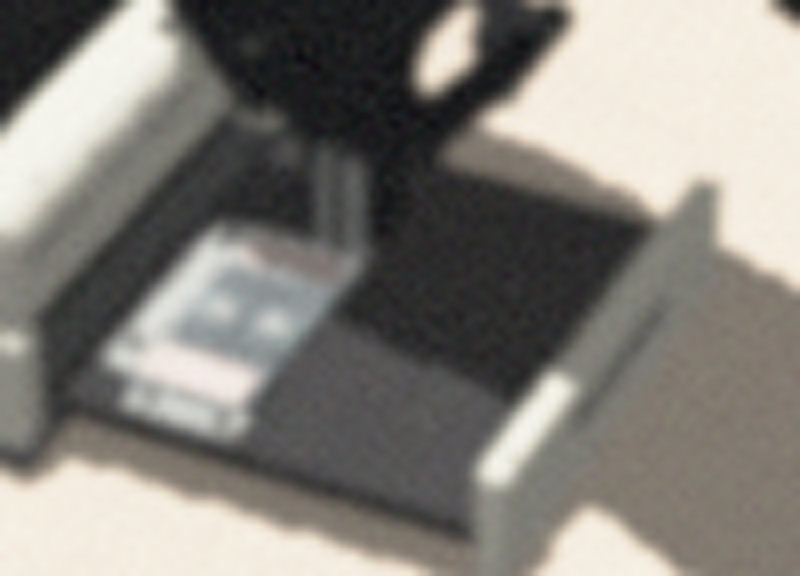

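The chamber is against the side fence, its left end at (150–255, 350–405). Next is a squaring push on the near edge.

```bash
python3 nudge.py '[[[-4, -1, 0, 0, 0], [0, 0, -15, 0, 0], [0, -20, 0, 0, 0], [22, -10, 0, 0, 0], [22, 0, 0, 0, 0]]]' >/dev/null
python3 nudge.py '[[[0, 0, 0, 0, 0], [0, 0, 0, 0, 0]]]' | grep -E "pos|force"
python3 go.py -51 -38 1.3 1.5708
```

```text
tool_pos: [573.9, -22.5, 40.0]
force: [-0.2, -1.1, 0.2]
grip_force: 0.0
t 9.9 corner xyz [-58.2 -43.1  16. ] yaw 1.575 F [-0.3 -1.1  0.2] q6 1.31 w -0.0
tool delta [ 5.   7.2 14.7] turn 0.004
```

```bash
python3 nudge.py '[[[4, 0, 9, 0, 0], [0, 0, 5.5, 0, 0], [0, 3, 0, 0, 0], [0, 3, 0, 0, 0], [0, 0, 0, 0, 0]]]' | grep -E "pos|force"
python3 nudge.py '[[[0, 3, 0, 0, 0], [0, 2, 0, 0, 0], [0, 2, 0, 0, 0], [0, 0, 0, 0, 0]]]' | grep -E "pos|force"
python3 go.py -41.6 -38 1.3 1.5708
```

```text
tool_pos: [580.1, -19.2, 24.8]
force: [-1.0, 0.1, -1.1]
grip_force: 0.0
tool_pos: [587.1, -18.3, 25.3]
force: [-1.1, 0.4, 0.4]
grip_force: 0.0
t 10.65 corner xyz [-44.7 -39.8   1.3] yaw 1.573 F [-1.1  0.5  0.4] q6 1.32 w -0.0
tool delta [1.8 3.1 0. ] turn 0.002
```

```bash
python3 nudge.py '[[[0, 1, 0, 0, 0], [0, 1, 0, 0, 0], [0, 0, 0, 0, 0]]]' | grep -E "pos|force"
python3 nudge.py '[[[0, 0.7, 0, 0, 0], [0, 0.5, 0, 0, 0], [0, 0, 0, 0, 0]]]' | grep -E "pos|force"
python3 nudge.py '[[[0, 0.6, 0, 0, 0], [0, 0, 0, 0, 0]]]' | grep -E "pos|force"
python3 go.py
```

```text
tool_pos: [588.8, -18.1, 25.4]
force: [-0.2, 0.0, -0.8]
grip_force: 0.0
tool_pos: [589.9, -18.0, 25.4]
force: [0.6, -0.1, 0.5]
grip_force: 0.0
tool_pos: [590.6, -17.9, 25.4]
force: [-0.0, 0.0, -0.2]
grip_force: 0.0
t 11.32 corner xyz [-41.3 -39.7   1.4] yaw 1.573 F [-0.   0.  -0.2] q6 1.33 w -0.0
```

```bash
python3 nudge.py '[[[0, 0.6, 0, 0, 0], [0, 0, 0, 0, 0]]]' | grep -E "pos|force"
python3 nudge.py '[[[0, 0.6, 0, 0, 0], [0, 0, 0, 0, 0]]]' | grep -E "pos|force"
python3 nudge.py '[[[0, 0.6, 0, 0, 0], [0, 0, 0, 0, 0]]]' | grep -E "pos|force"
python3 go.py
```

```text
tool_pos: [591.2, -17.9, 25.4]
force: [-0.2, 0.5, 0.1]
grip_force: 0.0
tool_pos: [591.6, -17.9, 25.3]
force: [0.2, -0.9, -0.5]
grip_force: 0.1
tool_pos: [591.8, -17.8, 25.3]
force: [-3.3, -1.0, 2.6]
grip_force: 1.8
t 11.82 corner xyz [-40.  -39.7   1.3] yaw 1.573 F [-3.4 -0.7  2.6] q6 1.33 w -0.0
```

```bash
python3 nudge.py '[[[0, 0.6, 0, 0, 0], [0, 0, 0, 0, 0], [0, -5, 0, 0, 0], [-17, 0, 0, 0, 0], [0, 2.8, 0, 0, 0]]]' | grep -E "pos|force"
python3 nudge.py '[[[0, 0.6, 0, 0, 0], [0, 0, 0, 0, 0]]]' | grep -E "pos|force"
python3 nudge.py '[[[0, 0.6, 0, 0, 0], [0, 0, 0, 0, 0]]]' | grep -E "pos|force"
python3 go.py
```

```text
tool_pos: [591.9, -36.4, 25.5]
force: [0.2, -0.2, 0.2]
grip_force: 0.0
tool_pos: [592.9, -34.6, 25.4]
force: [-0.1, 0.2, -0.7]
grip_force: 0.0
tool_pos: [593.2, -34.4, 25.3]
force: [-0.4, -0.5, -0.6]
grip_force: 0.0
t 12.57 corner xyz [-39.9 -56.3   1.3] yaw 1.574 F [-0.4 -0.5 -0.6] q6 1.3 w -0.0
```

```bash
python3 nudge.py '[[[0, 0.6, 0, 0, 0], [0, 0, 0, 0, 0]]]' | grep -E "pos|force"
python3 nudge.py '[[[0, 0.6, 0, 0, 0], [0, 0, 0, 0, 0]]]' | grep -E "pos|force"
python3 nudge.py '[[[0, 0.4, 0, 0, 0], [0, 0, 0, 0, 0]]]' | grep -E "pos|force"
python3 go.py
```

```text
tool_pos: [593.3, -34.4, 25.3]
force: [-2.1, 0.9, 1.6]
grip_force: 1.5
tool_pos: [593.6, -34.4, 25.3]
force: [-5.0, 1.0, 3.3]
grip_force: 2.6
tool_pos: [594.0, -34.4, 25.2]
force: [-6.3, 1.0, 4.0]
grip_force: 2.8
t 13.07 corner xyz [-39.1 -56.4   1.2] yaw 1.573 F [-6.2  1.4  4. ] q6 1.3 w -0.0
```

The near edge gives the same contact line (x≈-39.8) at y=-40 and y=-56, so the chamber is flush. I'll retreat, lift, turn for the clip, and check with a mosaic.

```bash
python3 nudge.py '[[[0, -8, 0, 0, 0], [0, 0, -35, 0, 0], [0, 0, -40, 0, 0], [-35, 0, -40, -0.12, 0], [-35, 0, 0, -0.12, 0]]]' | grep -E "pos|force"
python3 nudge.py '[[[-35, 0, 0, -0.12, 0], [-35, 0, 0, -0.12, 0], [0, 0, 0, -0.12, 0], [0, 0, 0, -0.12, 0], [0, 0, 0, -0.12, 0]]]' | grep -E "pos|force"
python3 nudge.py '[[[0, 0, 0, -0.12, 0], [0, 0, 0, -0.12, 0], [0, 0, 0, -0.12, 0], [0, 0, 0, -0.12, 0], [0, 0, 0, -0.12, 0]]]' | grep -E "pos|force"
python3 nudge.py '[[[0, 0, 0, -0.12, 0], [0, 0, 0, -0.12, 0], [0, 0, 0, -0.12, 0], [0, 0, 0, -0.12, 0], [0, 0, 0, -0.12, 0]]]' | grep -E "pos|force"
python3 go.py -18 -183 11 4.056
python3 - <<'E'
from cell import r, job, read_camera, get_calibration, get_state
import cv2,numpy as np
f=lambda x,k:cv2.convertScaleAbs(cv2.resize(x,None,fx=k,fy=k,interpolation=cv2.INTER_CUBIC),alpha=1.0)
a=f(read_camera("scene")[240:280,288:338],8);b=f(read_camera("top")[232:272,275:325],8)
cv2.imwrite("pics/m7.png",np.hstack([a,b]))
E
```

```text
tool_pos: [597.6, -96.6, 138.3]
force: [1.6, -0.6, 0.5]
grip_force: 0.0
tool_pos: [621.4, -162.7, 131.5]
force: [-0.2, 1.6, -0.1]
grip_force: 0.0
tool_pos: [621.3, -162.0, 131.8]
force: [1.2, -0.0, 0.2]
grip_force: 0.0
tool_pos: [621.3, -162.0, 131.8]
force: [0.7, -0.4, 0.1]
grip_force: 0.0
t 14.73 corner xyz [ -21.3 -185.7  107.8] yaw -2.664 F [ 0.7 -0.5  0.1] q6 -0.93 w 0.0
tool delta [-4.1  0.9 96.8] turn -0.437
```

View pics/m7.png

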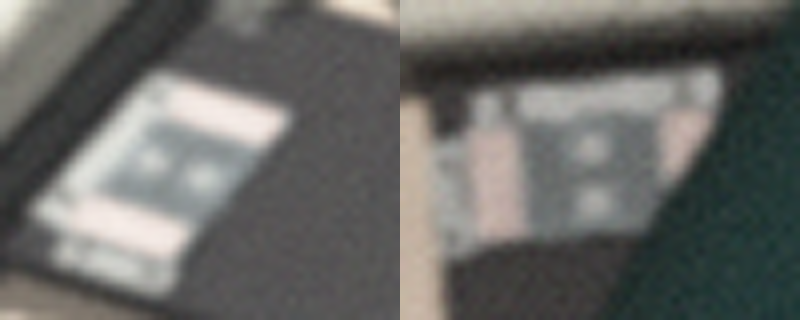

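Both views show the chamber flush with the back and side fences (scene corner at (75,200), top corner at (470,130)). On to the clip.

```bash
python3 nudge.py '[[[0, 0, 0, -0.12, 0], [0, 0, 0, -0.12, 0], [0, 0, 0, -0.12, 0], [0, 0, 0, -0.077, 0], [0, 0, 0, 0, 0]]]' >/dev/null
python3 go.py -18 -183 11 4.056
```

```text
t 15.25 corner xyz [ -21.2 -185.7  107.8] yaw -2.234 F [-0.8  1.   0.3] q6 -1.36 w 0.0
tool delta [-4.1 -0.9 96.8] turn -0.007
```

```bash
python3 nudge.py '[[[-4, -1, 20, 0, 0], [0, 0, 25, 0, 0], [0, 0, 25, 0, 0], [0, 0, 20, 0, 0], [0, 0, 6.5, 0, 0]]]' | grep -E "pos|force"
python3 nudge.py '[[[0, 4, 0, 0, 0], [0, 4, 0, 0, 0], [0, 3, 0, 0, 0], [0, 0, 0, 0, 0]]]' | grep -E "pos|force"
python3 go.py -29 -174.5 11 4.056
```

```text
tool_pos: [623.1, -158.6, 32.4]
force: [-0.2, -0.8, -0.8]
grip_force: 0.0
tool_pos: [615.4, -152.9, 36.7]
force: [0.6, 0.3, 0.2]
grip_force: 0.0
t 16.0 corner xyz [ -26.5 -176.1   12.7] yaw -2.234 F [0.6 0.2 0.2] q6 -1.35 w 0.0
tool delta [0.2 3.  1.7] turn -0.007
```

```bash
cat > clip.py <<'E'
import numpy as np
from cell import r, job, read_camera, get_calibration, get_state
from scipy.spatial.transform import Rotation as R
x=np.load("fit.npy");s=get_state();M=R.from_rotvec(s["tool_rot"]).as_matrix();a=x[2]
W=np.array([[np.cos(a),-np.sin(a)],[np.sin(a),np.cos(a)]]);p=W.T@(s["tool_pos"][:2]-x[:2])-[2,-118]
f=s["force"]@M;yaw=(np.arctan2(M[1,0],M[0,0])-a)%(2*np.pi)
y=np.arctan2(p[1],p[0])%(2*np.pi);rad=np.hypot(*p)
print("t",round(s["t"],2),"p",(p+[2,-118]).round(1),"z",(s["tool_pos"][2]-24).round(1),"rad",rad.round(1),"clip est",round(y-np.arcsin(11/rad)-.75*np.pi,3),"yaw-clip",round(yaw-.75*np.pi,3),"Ftool",f.round(1))
E
python3 nudge.py '[[[0.8, 6.4, 1.5, 0.1, 0], [0.8, 6.4, 0, 0.1, 0], [0.8, 6.4, 0, 0.1, 0], [0.8, 6.4, 0, 0.1, 0], [0, 0, 0, 0, 0]]]' | grep -E "pos|force"
python3 clip.py
```

```text
tool_pos: [594.2, -138.2, 35.1]
force: [-2.7, -0.9, 6.1]
grip_force: 2.9
t 16.42 p [ -46.5 -159.9] z 11.1 rad 64.1 clip est 1.325 yaw-clip 1.289 Ftool [ 2.7  0.7 -6.1]
```

```bash
python3 nudge.py '[[[0, 0, 0, 0, 0], [0, 0, 0, 0, 0]]]' | grep -E "force"; python3 clip.py
python3 nudge.py '[[[0.8, 6.4, 0, 0.1, 0], [0, 0, 0, 0, 0]]]' | grep -E "force"; python3 clip.py
python3 nudge.py '[[[0.8, 6.4, 0, 0.1, 0], [0, 0, 0, 0, 0]]]' | grep -E "force"; python3 clip.py
```

```text
force: [-4.1, -1.4, 8.0]
grip_force: 4.2
t 16.58 p [ -46.1 -160.4] z 10.9 rad 64.1 clip est 1.336 yaw-clip 1.297 Ftool [ 4.2  1.1 -8. ]
force: [-3.9, -1.6, 8.8]
grip_force: 4.4
t 16.75 p [ -50.2 -155.1] z 10.9 rad 64.0 clip est 1.231 yaw-clip 1.191 Ftool [ 4.2  0.4 -8.8]
force: [-5.0, -1.4, 8.6]
grip_force: 4.5
t 16.92 p [ -53.5 -149.4] z 10.9 rad 63.8 clip est 1.127 yaw-clip 1.091 Ftool [ 5.2  0.5 -8.6]
```

Run:
```python
from cell import r, job, read_camera, get_calibration, get_state
import cv2,numpy as np
from fit import *
x=np.load("fit.npy");s=get_state();print(s["force"].round(1),s["moment"].round(2))
F,Mo=s["force"],s["moment"];print("line pt rel (mm)",(1000*np.cross(F,Mo)/(F@F)).round(0),"dir",(F/np.linalg.norm(F)).round(2),"M.F",F@Mo)
for n in("scene","top"):
    A=cv2.imread(f"pics/{n}0.png").mean(2);B=read_camera(n);cv2.imwrite(f"pics/{n}_n.png",B);B=B.mean(2)
    for k in np.arange(0.7,1.9,.1):
        a=k+.75*np.pi;o=[]
        for rad,z in((64,42),(64,36),(50,32),(35,32)):
            u,v=proj(n,rt(x[:3],(2+rad*np.cos(a),-118+rad*np.sin(a),z)));u,v=int(round(u)),int(round(v));o.append((int(A[v,u]),int(B[v,u])))
        print(n,round(k,1),o)
```

```text
[-5.  -1.4  8.6] [-0.1   1.06  0.02]
line pt rel (mm) [-90.  -8. -54.] dir [-0.5  -0.14  0.85] M.F -0.8921740344073514
scene 0.7 [(125, 85), (77, 46), (75, 82), (75, 82)]
scene 0.8 [(148, 98), (123, 69), (78, 66), (81, 75)]
scene 0.9 [(194, 69), (166, 103), (157, 75), (119, 99)]
scene 1.0 [(217, 45), (195, 93), (202, 88), (182, 136)]
scene 1.1 [(214, 39), (216, 59), (212, 93), (208, 146)]
scene 1.2 [(214, 28), (216, 58), (216, 101), (208, 146)]
scene 1.3 [(213, 25), (216, 32), (213, 130), (207, 173)]
scene 1.4 [(203, 29), (213, 25), (203, 169), (185, 211)]
scene 1.5 [(147, 27), (177, 17), (170, 214), (142, 232)]
scene 1.6 [(145, 27), (147, 27), (135, 234), (143, 232)]
scene 1.7 [(86, 72), (59, 70), (151, 234), (167, 231)]
scene 1.8 [(164, 130), (113, 142), (184, 233), (177, 230)]
top 0.7 [(50, 44), (51, 44), (44, 50), (48, 49)]
top 0.8 [(48, 47), (48, 47), (50, 35), (49, 42)]
top 0.9 [(48, 42), (48, 42), (50, 48), (49, 46)]
top 1.0 [(66, 44), (66, 44), (50, 42), (51, 47)]
top 1.1 [(147, 39), (147, 39), (92, 48), (49, 39)]
top 1.2 [(140, 45), (140, 45), (143, 44), (73, 46)]
top 1.3 [(147, 41), (147, 46), (140, 47), (110, 46)]
top 1.4 [(149, 43), (149, 43), (145, 41), (126, 40)]
top 1.5 [(138, 47), (138, 47), (117, 40), (91, 48)]
top 1.6 [(55, 43), (55, 43), (102, 46), (101, 47)]
top 1.7 [(59, 42), (42, 43), (116, 46), (117, 44)]
top 1.8 [(141, 47), (142, 44), (140, 46), (127, 45)]
```

```bash
python3 nudge.py '[[[0, 0, -2, 0, 0], [0, 0, 0, 0, 0]]]' | grep -E "force"; python3 clip.py
python3 nudge.py '[[[2, 0, 0, 0, 0], [0, 0, 0, 0, 0]]]' | grep -E "force"; python3 clip.py
```

```text
force: [0.3, -0.8, -0.0]
grip_force: 0.0
t 17.18 p [ -52.9 -149.6] z 12.6 rad 63.3 clip est 1.133 yaw-clip 1.096 Ftool [-0.  -0.8  0. ]
force: [0.5, -1.2, 1.0]
grip_force: 0.5
t 17.35 p [ -55.3 -150.1] z 11.9 rad 65.7 clip est 1.128 yaw-clip 1.095 Ftool [-0.1 -1.3 -1. ]
```

```bash
python3 nudge.py '[[[0.7, 6.4, -1, 0.1, 0], [0.7, 6.4, 0, 0.1, 0], [0.7, 6.4, 0, 0.1, 0], [0.7, 6.4, 0, 0.1, 0], [0, 0, 0, 0, 0]]]' | grep -E "force"; python3 clip.py
python3 nudge.py '[[[0.7, 6.4, 0, 0.1, 0], [0.7, 6.4, 0, 0.1, 0], [0.7, 6.4, 0, 0.1, 0], [0, 0, 0, 0, 0]]]' | grep -E "force"; python3 clip.py
```

```text
force: [0.7, 0.5, -0.8]
grip_force: 0.0
t 17.77 p [ -62.6 -124.5] z 12.6 rad 64.9 clip est 0.715 yaw-clip 0.69 Ftool [-0.7  0.5  0.8]
force: [-0.8, 0.2, 0.4]
grip_force: 0.0
t 18.1 p [ -60.6 -105.5] z 12.7 rad 63.8 clip est 0.415 yaw-clip 0.394 Ftool [ 0.8 -0.  -0.4]
```

```bash
python3 nudge.py '[[[0.7, 6.4, 0, 0.1, 0], [0.7, 6.4, 0, 0.1, 0], [0.7, 6.4, 0, 0.1, 0], [0, 0, 0, 0, 0]]]' | grep -E "force"; python3 clip.py
python3 nudge.py '[[[0.3, 2, 0, 0.03, 0], [0, 0, 0, 0, 0]]]' | grep -E "force"; python3 clip.py
python3 nudge.py '[[[0.2, 2, 0, 0.03, 0], [0, 0, 0, 0, 0]]]' | grep -E "force"; python3 clip.py
```

```text
force: [-0.8, -0.8, 0.3]
grip_force: 0.0
t 18.43 p [-53.2 -87.9] z 12.6 rad 62.9 clip est 0.109 yaw-clip 0.096 Ftool [ 0.2 -1.1 -0.3]
force: [-1.1, -0.3, 0.4]
grip_force: 0.1
t 18.6 p [-52.3 -86.7] z 12.7 rad 62.7 clip est 0.087 yaw-clip 0.07 Ftool [ 0.7 -0.9 -0.4]
force: [0.5, -1.5, -0.2]
grip_force: 0.4
t 18.77 p [-51.2 -85.1] z 12.7 rad 62.6 clip est 0.055 yaw-clip 0.038 Ftool [-1.3 -0.8  0.2]
```

```bash
python3 nudge.py '[[[0.1, 1.2, 0, 0.02, 0], [0, 0, 0, 0, 0]]]' | grep -E "force"; python3 clip.py
python3 nudge.py '[[[0.1, 1.2, 0, 0.02, 0], [0, 0, 0, 0, 0]]]' | grep -E "force"; python3 clip.py
python3 nudge.py '[[[0.1, 1.2, 0, 0, 0], [0, 0, 0, 0, 0]]]' | grep -E "force"; python3 clip.py
python3 nudge.py '[[[0.1, 1, 0, 0, 0], [0, 0, 0, 0, 0]]]' | grep -E "force"; python3 clip.py
```

```text
force: [-1.5, -0.1, -0.4]
grip_force: 0.7
t 18.93 p [-50.5 -84. ] z 12.7 rad 62.6 clip est 0.034 yaw-clip 0.015 Ftool [ 1.  -1.1  0.4]
force: [-2.0, 0.7, 0.5]
grip_force: 0.7
t 19.1 p [-49.7 -82.9] z 12.7 rad 62.4 clip est 0.012 yaw-clip -0.006 Ftool [ 1.9 -0.8 -0.5]
force: [-2.0, 0.8, -0.4]
grip_force: 0.6
t 19.27 p [-48.8 -81.9] z 12.7 rad 62.3 clip est -0.01 yaw-clip -0.005 Ftool [ 2.  -0.7  0.4]
force: [-1.2, 0.8, -0.7]
grip_force: 0.5
t 19.43 p [-48.1 -81.1] z 12.7 rad 62.2 clip est -0.026 yaw-clip -0.006 Ftool [ 1.4 -0.1  0.7]
```

```bash
for k in 1; do
python3 nudge.py '[[[0, 1, 0, 0, 0], [0, 0, 0, 0, 0]]]' | grep -E "force"; python3 clip.py
python3 nudge.py '[[[0, 1, 0, 0, 0], [0, 0, 0, 0, 0]]]' | grep -E "force"; python3 clip.py
python3 nudge.py '[[[0, 1, 0, 0, 0], [0, 0, 0, 0, 0]]]' | grep -E "force"; python3 clip.py
done
python3 - <<'E'
from cell import r, job, read_camera, get_calibration, get_state
import cv2,numpy as np
from fit import *
x=np.load("fit.npy");n="scene";B=read_camera(n);cv2.imwrite("pics/c1.png",B);B=B.mean(2)
A=cv2.imread("pics/scene0.png").mean(2)
for k in np.arange(-.3,.5,.1):
    a=k+.75*np.pi;o=[]
    for rad,z in((64,42),(64,36),(56,32),(48,32),(40,32),(32,32)):
        u,v=proj(n,rt(x[:3],(2+rad*np.cos(a),-118+rad*np.sin(a),z)));u,v=int(round(u)),int(round(v));o.append((int(A[v,u]),int(B[v,u])))
    print(n,round(k,1),o)
E
```

```text
force: [-0.4, -0.5, 0.2]
grip_force: 0.5
t 19.6 p [-47.4 -80.5] z 12.7 rad 62.0 clip est -0.043 yaw-clip -0.006 Ftool [-0.  -0.6 -0.2]
force: [-1.8, -0.2, -0.3]
grip_force: 0.7
t 19.77 p [-46.8 -79.8] z 12.7 rad 62.0 clip est -0.058 yaw-clip -0.006 Ftool [ 1.2 -1.3  0.3]
force: [-2.8, -1.1, 0.4]
grip_force: 1.8
t 19.93 p [-46.3 -79.2] z 12.7 rad 61.9 clip est -0.07 yaw-clip -0.006 Ftool [ 1.4 -2.7 -0.4]
scene -0.3 [(95, 82), (146, 114), (146, 114), (83, 54), (72, 51), (73, 69)]
scene -0.2 [(141, 81), (139, 117), (137, 97), (121, 73), (76, 66), (73, 86)]
scene -0.1 [(160, 53), (132, 64), (139, 53), (177, 78), (115, 89), (74, 86)]
scene 0.0 [(212, 55), (163, 54), (151, 32), (201, 37), (188, 60), (87, 62)]
scene 0.1 [(215, 84), (200, 75), (205, 88), (217, 55), (173, 35), (82, 32)]
scene 0.2 [(169, 72), (215, 77), (215, 84), (208, 91), (171, 57), (88, 23)]
scene 0.3 [(86, 44), (166, 52), (202, 77), (164, 82), (105, 77), (87, 39)]
scene 0.4 [(73, 37), (85, 46), (137, 68), (86, 74), (84, 84), (77, 56)]
```

```bash
python3 nudge.py '[[[0, 0.8, 0, 0, 0], [0, 0, 0, 0, 0]]]' | grep -E "force"; python3 clip.py
python3 nudge.py '[[[0, 0.8, 0, 0, 0], [0, 0, 0, 0, 0], [0, 0, 0, 0, 0]]]' | grep -E "force"; python3 clip.py
```

```text
force: [-5.4, -3.1, 1.0]
grip_force: 3.0
t 20.15 p [-45.9 -78.8] z 12.6 rad 61.9 clip est -0.079 yaw-clip -0.006 Ftool [ 2.  -5.9 -0.9]
force: [-5.5, -5.2, 0.6]
grip_force: 3.8
t 20.4 p [-45.4 -78.5] z 12.7 rad 61.7 clip est -0.088 yaw-clip -0.006 Ftool [ 0.7 -7.5 -0.6]
```

The clip has met firm resistance. I'll retreat and measure its angle with image code.

```bash
python3 nudge.py '[[[0, -6, 0, 0, 0], [0, -6, 0, 0, 0], [0, 0, -30, 0, 0], [0, 0, -40, 0, 0], [0, 0, -40, 0, 0]]]' | grep -E "force"
python3 nudge.py '[[[0, -30, 0, 0, 0], [0, -40, 0, 0, 0], [0, -40, 0, 0, 0], [0, -40, 0, 0, 0], [0, -20, 0, 0, 0]]]' | grep -E "force"
cat > ang.py <<'E'
from cell import r, job, read_camera, get_calibration, get_state
import cv2,numpy as np
from fit import *
x=np.load("fit.npy")
for n in("scene","top"):
    B=np.mean([read_camera(n).mean(2) for _ in range(4)],0).astype(np.float32);np.save(f"pics/{n}.npy",B)
    b=x[7:9] if n=="top" else x[9:11]
    o=[]
    for k in np.arange(-.3,.31,.05):
        a=k+.75*np.pi;q=np.array([proj(n,rt(x[:3],(2+1.5+R*np.cos(a),-118+R*np.sin(a),32)))+b for R in range(14,52,2)],np.float32)
        o.append((round(k,2),float(cv2.remap(B,q[:,:1],q[:,1:],cv2.INTER_LINEAR).mean().round(0))))
    print(n,o)
    q=[]
    for X in np.arange(-44,8,3): # brightness profile across chamber's near edge / along y
        p=np.array([proj(n,rt(x[:3],(1.5+X,-y,29)))+b for y in range(25,60,5)],np.float32);q.append((int(X),int(cv2.remap(B,p[:,:1],p[:,1:],cv2.INTER_LINEAR).mean())))
    print(" x-profile",q)
    q=[]
    for Y in np.arange(-84,10,3):
        p=np.array([proj(n,rt(x[:3],(1.5-X,Y,29)))+b for X in range(12,28,4)],np.float32);q.append((int(Y),int(cv2.remap(B,p[:,:1],p[:,1:],cv2.INTER_LINEAR).mean())))
    print(" y-profile",q)
E
python3 go.py; python3 ang.py
```

```text
force: [1.3, -0.4, 0.2]
grip_force: 0.0
force: [0.3, 0.1, 0.2]
grip_force: 0.0
t 21.23 corner xyz [-177.  -208.   123.1] yaw 2.349 F [0.3 0.  0.2] q6 0.16 w 0.0
scene [(np.float64(-0.3), 109.0), (np.float64(-0.25), 118.0), (np.float64(-0.2), 131.0), (np.float64(-0.15), 150.0), (np.float64(-0.1), 164.0), (np.float64(-0.05), 163.0), (np.float64(-0.0), 148.0), (np.float64(0.05), 127.0), (np.float64(0.1), 111.0), (np.float64(0.15), 100.0), (np.float64(0.2), 93.0), (np.float64(0.25), 89.0), (np.float64(0.3), 86.0)]
 x-profile [(-44, 82), (-41, 82), (-38, 82), (-35, 95), (-32, 128), (-29, 151), (-26, 158), (-23, 159), (-20, 156), (-17, 147), (-14, 145), (-11, 153), (-8, 160), (-5, 163), (-2, 168), (1, 182), (4, 201), (7, 210)]
 y-profile [(-84, 95), (-81, 100), (-78, 131), (-75, 177), (-72, 213), (-69, 228), (-66, 229), (-63, 223), (-60, 202), (-57, 172), (-54, 148), (-51, 141), (-48, 143), (-45, 154), (-42, 165), (-39, 170), (-36, 166), (-33, 155), (-30, 144), (-27, 139), (-24, 141), (-21, 156), (-18, 186), (-15, 215), (-12, 227), (-9, 229), (-6, 224), (-3, 203), (0, 182), (3, 184), (6, 1
[... 251 characters left out ...]
, 76.0), (np.float64(0.15), 64.0), (np.float64(0.2), 59.0), (np.float64(0.25), 57.0), (np.float64(0.3), 55.0)]
 x-profile [(-44, 55), (-41, 55), (-38, 54), (-35, 64), (-32, 92), (-29, 109), (-26, 113), (-23, 113), (-20, 108), (-17, 101), (-14, 101), (-11, 109), (-8, 113), (-5, 112), (-2, 110), (1, 123), (4, 147), (7, 155)]
 y-profile [(-84, 70), (-81, 59), (-78, 55), (-75, 81), (-72, 130), (-69, 155), (-66, 162), (-63, 162), (-60, 151), (-57, 124), (-54, 100), (-51, 97), (-48, 97), (-45, 100), (-42, 110), (-39, 121), (-36, 124), (-33, 116), (-30, 105), (-27, 98), (-24, 96), (-21, 98), (-18, 111), (-15, 139), (-12, 156), (-9, 161), (-6, 162), (-3, 151), (0, 136), (3, 138), (6, 145), (9, 149)]
```

Correcting for about 3.5 mm of tray creep (panel, fence and chamber edges all agree), the chamber sits home and the clip is at about -0.02 rad. Now I'll close the tray with the tool turned so the knuckles clear the scanner.

```bash
python3 nudge.py '[[[0, 0, 0, -0.12, 0], [0, 0, 0, -0.12, 0], [0, 0, 0, -0.12, 0], [0, 0, 0, -0.12, 0], [0, 0, 0, -0.12, 0]]]' >/dev/null
python3 nudge.py '[[[0, 0, 0, -0.12, 0], [0, 0, 0, -0.072, 0], [0, 0, 0, 0, 0]]]' >/dev/null
python3 go.py -150 -62.5 6 3.1416
```

```text
t 22.3 corner xyz [-173.9 -205.3  122.6] yaw -3.136 F [-0.6 -0.4  0. ] q6 -0.63 w -0.0
tool delta [-24.7 142.7 116.6] turn 0.005
```

```bash
python3 nudge.py '[[[0, 36, 0, 0, 0], [0, 36, 0, 0, 0], [0, 36, 0, 0, 0], [0, 34, 0, 0, 0], [0, 0, 0, 0, 0]]]' >/dev/null
python3 nudge.py '[[[0, 0, 35, 0, 0], [0, 0, 35, 0, 0], [0, 0, 30, 0, 0], [0, 0, 16, 0, 0], [0, 0, 0, 0, 0]]]' >/dev/null
python3 go.py -135 -62.5 6 3.1416
```

```text
t 23.13 corner xyz [-176.1  -63.     4. ] yaw -3.143 F [-0.4  0.4  0.4] q6 -0.36 w -0.0
tool delta [-41.1   0.6  -2.2] turn -0.001
```

```bash
python3 nudge.py '[[[-20, 0, -2, 0, 0], [-16, 0, 0, 0, 0], [-6, 0, 0, 0, 0], [-4, 0, 0, 0, 0], [-4, 0, 0, 0, 0]]]' >/dev/null; python3 go.py
python3 nudge.py '[[[-4, 0, 0, 0, 0], [-4, 0, 0, 0, 0], [-4, 0, 0, 0, 0], [-4, 0, 0, 0, 0], [-4, 0, 0, 0, 0]]]' >/dev/null; python3 go.py
python3 nudge.py '[[[-4, 0, 0, 0, 0], [-4, 0, 0, 0, 0], [-4, 0, 0, 0, 0], [-4, 0, 0, 0, 0], [-4, 0, 0, 0, 0]]]' >/dev/null; python3 go.py
```

```text
t 23.55 corner xyz [-125.3  -63.8    9.2] yaw -3.142 F [-6.6 -1.2  5.3] q6 -0.33 w 0.0
t 23.97 corner xyz [-106.   -63.8    9.1] yaw -3.142 F [-6.7 -2.   4.4] q6 -0.32 w -0.0
t 24.38 corner xyz [-86.  -63.9   9.1] yaw -3.142 F [-7.4 -2.4  3.7] q6 -0.3 w 0.0
```

```bash
python3 nudge.py '[[[-4, 0, 0, 0, 0], [-4, 0, 0, 0, 0], [-4, 0, 0, 0, 0], [-4, 0, 0, 0, 0], [-4, 0, 0, 0, 0]]]' >/dev/null; python3 go.py
python3 nudge.py '[[[-4, 0, 0, 0, 0], [-4, 0, 0, 0, 0], [-4, 0, 0, 0, 0], [-4, 0, 0, 0, 0], [-4, 0, 0, 0, 0]]]' >/dev/null; python3 go.py
python3 nudge.py '[[[-4, 0, 0, 0, 0], [-4, 0, 0, 0, 0], [-4, 0, 0, 0, 0], [-4, 0, 0, 0, 0], [-4, 0, 0, 0, 0]]]' >/dev/null; python3 go.py
python3 nudge.py '[[[-3, 0, 0, 0, 0], [-3, 0, 0, 0, 0], [-2, 0, 0, 0, 0], [-2, 0, 0, 0, 0], [0, 0, 0, 0, 0]]]' >/dev/null; python3 go.py
```

```text
t 24.8 corner xyz [-66.  -63.9   9.1] yaw -3.142 F [-6.6 -2.9  4. ] q6 -0.29 w -0.0
t 25.22 corner xyz [-46.  -64.    9.1] yaw -3.142 F [-6.7 -3.   4. ] q6 -0.28 w -0.0
t 25.63 corner xyz [-26.  -64.    9.2] yaw -3.142 F [-6.9 -3.2  3.7] q6 -0.27 w -0.0
t 26.05 corner xyz [-15.6 -64.1   9.2] yaw -3.142 F [-3.5 -2.   2.9] q6 -0.27 w -0.0
```

```bash
python3 nudge.py '[[[-2, 0, 0, 0, 0], [-2, 0, 0, 0, 0], [-2, 0, 0, 0, 0], [-2, 0, 0, 0, 0], [-2, 0, 0, 0, 0]]]' >/dev/null; python3 go.py
python3 nudge.py '[[[-1.5, 0, 0, 0, 0], [-1.5, 0, 0, 0, 0], [-1, 0, 0, 0, 0], [-1, 0, 0, 0, 0]]]' >/dev/null; python3 go.py
```

```text
t 26.47 corner xyz [ -6.  -64.1   9.1] yaw -3.142 F [-6.6 -3.2  2.9] q6 -0.27 w 0.0
t 26.8 corner xyz [ -2.5 -64.1   9. ] yaw -3.142 F [-19.4  -4.   12.6] q6 -0.26 w 0.0
```

```bash
python3 nudge.py '[[[-0.5, 0, 0, 0, 0], [0, 0, 0, 0, 0]]]' >/dev/null; python3 go.py
python3 - <<'E'
from cell import r, job, read_camera, get_calibration, get_state
s=get_state();print(s["force"].round(1),s["moment"].round(2),s["grip_force"])
E
python3 nudge.py '[[[10, 0, 0, 0, 0], [35, 0, 0, 0, 0], [35, 0, 0, 0, 0], [35, 0, -20, 0, 0], [35, 0, -30, 0, 0]]]' >/dev/null
python3 - <<'E'
from cell import r, job, read_camera, get_calibration, get_state
import cv2,numpy as np
from fit import *
x=np.load("fit.npy")
for n in("scene","top"):
    B=np.mean([read_camera(n).mean(2) for _ in range(4)],0).astype(np.float32);A=cv2.imread(f"pics/{n}0.png").mean(2).astype(np.float32)
    b=x[7:9] if n=="top" else x[9:11]
    for nm,I,off in(("start",A,-110),("now",B,22)):
        q=[]
        for X in np.arange(-18,19,1.5):
            p=np.array([proj(n,rt(x[:3],(off+X,y,44)))+b for y in range(-125,8,7)],np.float32);q.append((float(X),int(cv2.remap(I,p[:,:1],p[:,1:],cv2.INTER_LINEAR).mean())))
        print(n,nm,q)
E
```

```text
t 26.97 corner xyz [ -2.5 -64.1   9. ] yaw -3.142 F [-17.5  -2.8  11.4] q6 -0.26 w 0.0
[-17.3  -4.1  11.4] [-0.97  3.41 -0.06] 9.00502982432954
scene start [(-18.0, 114), (-16.5, 108), (-15.0, 107), (-13.5, 111), (-12.0, 125), (-10.5, 148), (-9.0, 174), (-7.5, 197), (-6.0, 211), (-4.5, 215), (-3.0, 208), (-1.5, 189), (0.0, 162), (1.5, 134), (3.0, 112), (4.5, 100), (6.0, 96), (7.5, 95), (9.0, 95), (10.5, 95), (12.0, 95), (13.5, 95), (15.0, 95), (16.5, 95), (18.0, 95)]
scene now [(-18.0, 115), (-16.5, 125), (-15.0, 142), (-13.5, 165), (-12.0, 189), (-10.5, 208), (-9.0, 219), (-7.5, 218), (-6.0, 205), (-4.5, 177), (-3.0, 142), (-1.5, 104), (0.0, 74), (1.5, 61), (3.0, 65), (4.5, 78), (6.0, 93), (7.5, 103), (9.0, 109), (10.5, 112), (12.0, 113), (13.5, 112), (15.0, 111), (16.5, 109), (18.0, 108)]
top start [(-18.0, 147), (-16.5, 141), (-15.0, 127), (-13.5, 106), (-12.0, 90), (-10.5, 92), (-9.0, 110), (-7.5, 130), (-6.0, 142), (-4.5, 144), (-3.0, 136), (-1.5, 117), (0.0, 91), (1.5, 68), (3.0, 55), (4.5, 50), (6.0, 49), (7.5, 50), (9.0, 50), (10.5, 50), (12.0, 50), (13.5, 50), (15.0, 50), (16.5, 50), (18.0, 50)]
top now [(-18.0, 65), (-16.5, 66), (-15.0, 80), (-13.5, 104), (-12.0, 131), (-10.5, 150), (-9.0, 157), (-7.5, 150), (-6.0, 130), (-4.5, 100), (-3.0, 72), (-1.5, 55), (0.0, 54), (1.5, 61), (3.0, 74), (4.5, 91), (6.0, 109), (7.5, 125), (9.0, 137), (10.5, 147), (12.0, 154), (13.5, 160), (15.0, 163), (16.5, 165), (18.0, 165)]
```

```bash
python3 - <<'E'
from cell import r, job, read_camera, get_calibration, get_state
import cv2,numpy as np
from fit import *
x=np.load("fit.npy");n="top"
A=cv2.imread("pics/top0.png").mean(2).astype(np.float32);B=np.mean([read_camera(n).mean(2) for _ in range(4)],0).astype(np.float32)
for I in(A,B):
  for ys in (range(-140,-80,7),range(-60,15,7)):
    q=[]
    for X in np.arange(4,40,2):
        p=np.array([proj(n,rt(x[:3],(X,y,88)))+x[7:9] for y in ys],np.float32);q.append((int(X),int(cv2.remap(I,p[:,:1],p[:,1:],cv2.INTER_LINEAR).mean())))
    print(q)
E
python3 go.py -10 -64 6 3.1416
```

```text
[(4, 42), (6, 37), (8, 36), (10, 36), (12, 41), (14, 50), (16, 61), (18, 79), (20, 103), (22, 121), (24, 133), (26, 141), (28, 147), (30, 151), (32, 151), (34, 150), (36, 150), (38, 151)]
[(4, 46), (6, 38), (8, 34), (10, 35), (12, 40), (14, 49), (16, 59), (18, 77), (20, 101), (22, 120), (24, 133), (26, 143), (28, 149), (30, 151), (32, 150), (34, 151), (36, 151), (38, 152)]
[(4, 138), (6, 141), (8, 123), (10, 89), (12, 61), (14, 57), (16, 68), (18, 89), (20, 114), (22, 134), (24, 146), (26, 155), (28, 162), (30, 165), (32, 166), (34, 166), (36, 165), (38, 165)]
[(4, 145), (6, 147), (8, 125), (10, 88), (12, 58), (14, 53), (16, 65), (18, 87), (20, 112), (22, 133), (24, 147), (26, 157), (28, 163), (30, 165), (32, 165), (34, 165), (36, 166), (38, 166)]
t 27.98 corner xyz [-145.5  -63.8   55.3] yaw -3.141 F [-0.2  0.  -0.5] q6 -0.34 w 0.0
tool delta [-135.5   -0.3   49.2] turn 0.001
```

The scanner front fits at x≈18.5–20, which matches the panel sitting on the housing. One confirming push.

```bash
python3 nudge.py '[[[-28, 0, 25, 0, 0], [-28, 0, 20, 0, 0], [-28, 0, 4, 0, 0], [-28, 0, 0, 0, 0], [-17, 0, 0, 0, 0]]]' >/dev/null; python3 go.py
python3 nudge.py '[[[-5, 0, 0, 0, 0], [-3, 0, 0, 0, 0], [-1, 0, 0, 0, 0], [0, 0, 0, 0, 0]]]' >/dev/null; python3 go.py
python3 nudge.py '[[[-1.5, 0, 0, 0, 0], [-1.5, 0, 0, 0, 0], [0, 0, 0, 0, 0]]]' >/dev/null; python3 go.py
```

```text
t 28.4 corner xyz [-14.4 -63.7   5.7] yaw -3.141 F [ 0.2 -1.  -0.2] q6 -0.27 w 0.0
t 28.73 corner xyz [ -8.5 -63.8   6.8] yaw -3.141 F [-0.3  0.2  0.2] q6 -0.27 w -0.01
t 28.98 corner xyz [ -4.7 -63.9   7.1] yaw -3.141 F [ 0.3 -0.4 -0. ] q6 -0.27 w 0.0
```

```bash
python3 nudge.py '[[[-1.5, 0, 0, 0, 0], [-1, 0, 0, 0, 0], [0, 0, 0, 0, 0]]]' >/dev/null; python3 go.py
python3 nudge.py '[[[-1, 0, 0, 0, 0], [0, 0, 0, 0, 0]]]' >/dev/null; python3 go.py
python3 nudge.py '[[[-0.7, 0, 0, 0, 0], [0, 0, 0, 0, 0]]]' >/dev/null; python3 go.py
```

```text
t 29.23 corner xyz [ -2.6 -63.8   6.8] yaw -3.141 F [-4.3  0.2  2.8] q6 -0.27 w -0.0
t 29.4 corner xyz [ -2.6 -63.8   6.7] yaw -3.141 F [-10.1  -1.    6.4] q6 -0.27 w 0.0
t 29.57 corner xyz [ -2.5 -63.9   6.7] yaw -3.141 F [-14.2  -1.6  10. ] q6 -0.26 w 0.0
```

At 14 N, well above the 6–8 N that moves it, the tray doesn't budge, so it's on its stop. I'll retreat and hand in.

```bash
python3 nudge.py '[[[10, 0, 0, 0, 0], [30, 0, 0, 0, 0], [30, 0, -20, 0, 0], [0, 0, -30, 0, 0], [0, 0, 0, 0, 0]]]' >/dev/null
python3 nudge.py '[[[0, 0, 0, 0, 0], [0, 0, 0, 0, 0], [0, 0, 0, 0, 0]]]' | tail -3
python3 -c "
from cell import r, job, read_camera, get_calibration, get_state
print(job.finish_job())"
```

```text
force: [-0.6, -0.7, 1.1]
gripper_width: 0.001
grip_force: 0.0
the job is handed in; nothing more can be done
None
```

I handed the job in at about 30 s. By my measurements the chamber sat home against both fences and the clip was shut on it (about -0.02 rad) before I closed the tray; with the tray on its stop I couldn't check either again. No verdict was returned.

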